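# Take the slice stop off the slicing guide

## Task

The slicing guide needs a clean: take the tall flat slice stop out of its track by sliding it along to the track's open end and lifting it off there, then set it down gently, standing upright on its foot on the wooden chopping board beside the guide. Leave the low round slider where it is in the track.

Things in the scene. Friction and masses are not known exactly. Their poses are not given: they have to be found in the camera images.
- guide: Slicing guide, fixed: wooden plank 120 x 300 mm, top at z 18 mm, with an aluminium T-track 46 mm wide, top at z 35 mm. Origin: on the worktop under the track's centre line, midway along the plank; y runs along the track to its closed end (black cap) at y = +145 mm, z up. Channel: floor at z 21 mm, 38 wide, 10 high, under lips 4 mm thick with a slot 18 mm wide. Plank spans x -85 to +35 mm.
- track_open_end (a point): Open end of the T-track: middle of the channel's floor, 105 mm from the guide's origin towards its -y (axes as the guide's). The plank goes on 45 mm beyond it, 3 mm lower. A part in the track comes free only when its whole foot has slid past this end.
- slice_stop: Slice stop, tall part in the track, loose, about 120 g: steel foot 32 (x) x 50 (y) x 5 mm, 10 mm neck, upright wooden plate 50 wide (x), 12 thick (y), from 17 to 85 mm above the foot's underside. Origin: centre of that underside; y along the track, z up. Starts upright, 65 to 135 mm short of being free; play in the track 3 mm to each side, 5 mm up. Grip the plate across its 12 mm.
- low_slider: Low round slider, also loose in the track, 70 g, 85 mm or more behind the slice stop (centre to centre), towards the closed end: steel foot 32 x 40 x 5 mm, wooden knob 26 mm across whose top is 34 mm above the foot's underside. Origin: centre of that underside. It stays.
- board: Wooden chopping board beside the guide, left or right of it, fixed, 230 (x) x 340 (y) x 22 mm. Origin: centre of its underside; its y axis points away from the robot, so the near edge is at y = -170 mm. A lemon and a garlic bulb lie on its far part, beyond y = +50 mm; the nearer part is free.
There are look-alikes about, which are no part of the job. What is shaped like the slice_stop but blue or green is not meant.

How it is judged:
On the way:
1. the slice stop has been slid along the track to the open end, still low on the guide (y of slice_stop in the frame of guide below -0.122 m and z of slice_stop in the frame of guide below 0.045 m and x of slice_stop in the frame of guide between -0.02 and 0.02 m), for 0.02 s.
At the end, for the whole second after the job is handed in: The slice stop stands at rest on the chopping board, its middle over the board, upright within 10 degrees; the low slider is within 30 mm of where it was in the track (x of slice_stop in the frame of board between -0.11 and 0.11 m and y of slice_stop in the frame of board between -0.165 and 0.165 m and contact force between slice_stop and board above 0.1 N and angle between slice_stop's own z axis and vertical below 0.17 rad and linear speed of slice_stop below 0.02 m/s and distance of low_slider from where it was at the start of the episode below 0.03 m); the robot touches nothing.
It fails at once if the low slider is moved by more than 30 mm (distance of low_slider from where it was at the start of the episode above 0.03 m).
It fails at once if the slice stop is let fall from more than about 25 mm (linear speed of slice_stop above 0.7 m/s and contact force between slice_stop and the fingers below 0.05 N).
It also fails if it takes over 42 s, if anything falls off the work surface, if the arm or the gripper's body presses on something with over 40 N, if the wrist force passes 120 N, or if a joint passes its speed limit or range.

## Robot

A 7-joint arm with a two-finger parallel gripper is mounted at the origin on a cart in front of the work surface, level with it; the furniture and walls round the work are solid. World frame = base frame: x ahead of the robot, y to its left, z up, the work surface at z = 0. Lengths are in m, angles in rad, forces in N, time in s.
With the tool pointing down it reaches from about 0.35 to 0.9 m from the base axis. Payload 8.1 kg.
Tool frame: the origin (TCP) lies between the finger pads; the fingertips stand 17 mm ahead of it and the grasp point (between the pads) lies 2 mm behind it; z points along the fingers, y is the line along which they close (so a half turn about z gives the same grasp; the last joint's range is limited). The gripper opens to 92 mm and grips with 3 to 60 N. Pads are 19 mm wide; open, the fingers measure 130 mm over their backs; the gripper's body (75 mm by 190 mm) begins 47 mm behind the grasp point.
Start: joints at [-1.385, 0.434, 0.025, 1.573, -0.012, 1.134, -0.075], TCP at [0.178, 0.599, 0.244] pointing down, gripper open.
Joint ranges: [-2.62, 2.62], [-0.44, 2.09], [-1.27, 1.32], [0.08, 2.57], [-1.32, 4.46], [0.12, 2], [-2.74, 2.74]. Speed limits (rad/s): [2.22, 2.22, 3.01, 3.01, 3.14, 3.14, 3.14].

## Interface

Orientations are given as [roll, pitch, yaw] about the fixed x, y, z axes, in that order (R = Rz(yaw) Ry(pitch) Rx(roll)).
In Python, from workcell import env, cams gives the robot as it stands. The module is installed in compiled form; this text tells all that it offers.
- The arm moves only by the tool apply_moves, never from a script. Its argument "targets" is one flat list of numbers, 7 for each row, row after row: the turn, a rotation vector about the tool's x, y, z in degrees, then the shift along the tool's x, y, z in m, then the opening, from 0 (shut) to 1 (fully open). In form: [wx, wy, wz, tx, ty, tz, gripper, wx, wy, wz, tx, ty, tz, gripper, ...]. A call has 1 to 5 rows; each row shifts and turns the commanded pose from where the row before left it, along the tool's axes as they then stand; what a row does not reach is not made up. A row lasts 1/12 s, in which the tool goes at most 41.7 mm and 7.16 degrees, less where a joint would pass 70% of its speed; a pose out of reach is approached as far as the arm can. A call with a gripper value outside its range is refused whole. The fingers move at their own pace and stop on an object; "force" is the grip in N (left out, the last holds). Time passes only in rows, so rows that do not move let the fingers close. It gives the time, the measured TCP pose, the force, the opening and the grip force at its end, in the units of the state.
- env.observe(): the state, without advancing time (a new reading comes with each control period).
- cams.read_camera(name): name is "side" or "top" or "wrist"; returns a dict with "pixels" (400x640x3 uint8, red, green, blue), "fx", "fy", "cx", "cy" (pixels), "distortion" ([k1, k2, p1, p2, k3] as OpenCV has them; the pictures are not rectified), "origin" and "attitude" of the camera in the world; the wrist camera has in their place "tool_from_camera" (4x4, takes a point from camera to tool coordinates, whose origin is the TCP and whose axes are the flange's). Camera axes: x right, y up, looking along -z (the intrinsics and any distortion apply to the point x, -y, -z); pixel columns grow to the right and rows downward; lengths in m; the calibration is good to about 2 mm. A picture is of the moment at which its call begins: read the wrist's pose just before it. There is no depth.
- env.hand_in(): hands the job in; it is judged then, once.
Trained networks look in the newest picture that a camera, given by its name, has taken for a name from the list of things; names that differ only in an ending like _2 or _b are one class to them, and where a whole thing is asked for, a point or a joint stands for the part that bears it (a point fixed in the world has none). Each returns a list of dicts, best first, with "conf" (0 to 1); they miss things now and then, are a little off and sometimes report something else, mostly with a low value. They report only what shows in the picture. A call takes as long as a camera call. They do not tell look-alikes from the thing itself.
- cams.look_for(target, camera): "location" ([row, column] in pixels, amid what is visible of it).
- cams.cut_out(target, camera): "mask" (400x640 bool, what is visible of it) and "location" ([row, column] in pixels, amid what is visible of it).
The state is a dict: "clock": time; "joint_pos": joint angles; "joint_velocities": joint speeds; "effort": joint torques, N m; "eef_pos": TCP position; "orientation": TCP orientation; "force": force on the tool from outside, world axes, zero at the start; "moment": the same for the moment, N m; "gripper_width": finger opening in m; "grip_force": force on a finger pad.
Only numpy, scipy, OpenCV 4.12 (cv2) and the standard library are available. Lean on these libraries where they do the work, as an engineer would, in place of code of your own. Each camera call takes 0.05 s, during which the arm holds its last target. There are 200 camera calls.

## Working session

There is one attempt and no reset: what is moved stays moved. The work goes in short steps, Python scripts to look and compute and a tool call to move; the robot and the scene stay as the last step left them, time stands still between calls to the robot, and variables do not carry over. Pictures are saved under pics/ and viewed, at most 10 in all, crops included, and the job is handed in when it is done.

Besides the shell and the picture viewer there is one more tool, called after "Emit:" as a command line: name --argument value ..., lists and objects as JSON in quotes. apply_moves: Moves the arm, as the interface text tells. Its arguments: {"type":"object","properties":{"targets":{"type":"array"},"force":{"type":"number"}},"required":["targets"]}

```bash
mkdir -p pics; python3 - <<'E'
from workcell import env,cams
import cv2,numpy as np
s=env.observe();print({k:np.round(v,3).tolist() for k,v in s.items()})
for n in ["side","top"]:
    c=cams.read_camera(n);cv2.imwrite(f"pics/{n}0.png",c["pixels"][:,:,::-1])
    print(n,{k:np.round(v,4).tolist() for k,v in c.items() if k!="pixels"})
    for t in ["slice_stop","low_slider","guide","board"]:
        print(t,[(np.round(d["location"]).tolist(),round(d["conf"],2)) for d in cams.look_for(t,n)])
c=cams.read_camera("wrist");print(np.round(c["tool_from_camera"],4).tolist(),c["fx"],c["cx"],c["cy"],c["distortion"])
E
```

```text
{'clock': 0.0, 'joint_pos': [-1.385, 0.435, 0.025, 1.574, -0.012, 1.134, -0.075], 'joint_velocities': [0.0, 0.001, -0.0, -0.001, 0.002, -0.001, 0.001], 'effort': [0.0, -66.784, 0.985, -31.446, -0.061, 0.043, 0.0], 'eef_pos': [0.178, 0.599, 0.243], 'orientation': [-3.14, 0.0, 2.853], 'force': [-0.263, -0.359, -0.374], 'moment': [0.003, 0.013, 0.043], 'grip_force': 0.0, 'gripper_width': 0.092}
side {'fx': 457.0109, 'fy': 457.0109, 'cx': 317.0026, 'cy': 199.8541, 'distortion': [-0.0161, 0.0, 0.0, 0.0, 0.0], 'origin': [0.1889, -1.1939, 0.5607], 'attitude': [1.1714, 0.0235, -0.2174]}
slice_stop [([199.0, 293.0], 0.9), ([173.0, 331.0], 0.7), ([189.0, 323.0], 0.57), ([186.0, 283.0], 0.49), ([163.0, 279.0], 0.48)]
low_slider []
guide [([194.0, 320.0], 0.84), ([241.0, 366.0], 0.7)]
board [([239.0, 365.0], 0.56)]
top {'fx': 506.8974, 'fy': 506.8974, 'cx': 314.0152, 'cy': 195.2803, 'distortion': [-0.0728, 0.0, 0.0, 0.0, 0.0], 'origin': [0.379, -0.0109, 1.2322], 'attitude': [0.0568, 0.0152, -1.5647]}
slice_stop [([230.0, 257.0], 0.85), ([160.0, 251.0], 0.76), ([223.0, 307.0], 0.6), ([230.0, 182.0], 0.54)]
low_slider [([165.0, 196.0], 0.6)]
guide [([179.0, 234.0], 0.63)]
board [([162.0, 401.0], 0.71)]
[[-0.0002, 0.9596, 0.2813, 0.0771], [1.0, -0.0001, 0.0013, -0.0008], [0.0013, 0.2813, -0.9596, -0.1413], [0.0, 0.0, 0.0, 1.0]] 281.1690548454204 315.2862113615732 198.42855315093962 [-0.00393686  0.          0.          0.          0.        ]
```

View pics/top0.png

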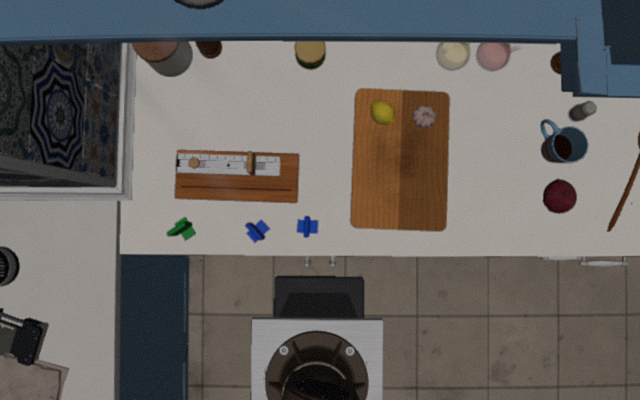

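View pics/side0.png

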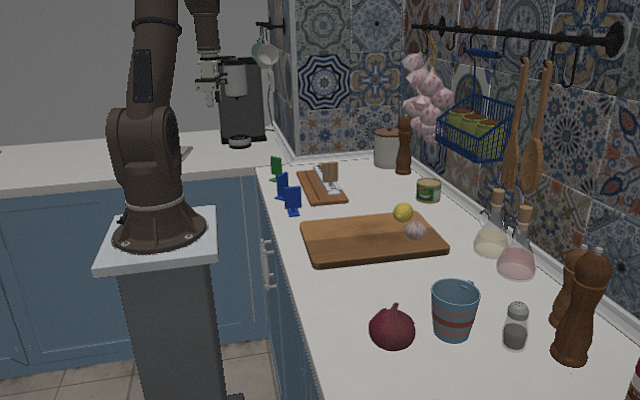

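Candidates (top view, row/col): the wooden plate in the track at (162,251), blue ones at (230,257) and (226,307), and a green one at (229,182). Only the wooden one stands in the track, so it fits the description. The low slider's knob is at (162,195), the closed cap is at the left and the open end is near col 280. I'll confirm the stop with an enlarged crop.

```bash
cat >h.py <<'E'
from workcell import env,cams
import cv2,numpy as np
from scipy.spatial.transform import Rotation as R
def cam(n):
    c=cams.read_camera(n)
    K=np.array([[c["fx"],0,c["cx"]],[0,c["fy"],c["cy"]],[0,0,1.]])
    if n=="wrist":
        s=env.observe();T=np.eye(4);T[:3,:3]=R.from_euler("xyz",s["orientation"]).as_matrix();T[:3,3]=s["eef_pos"]
        T=T@np.array(c["tool_from_camera"]);Rm,o=T[:3,:3],T[:3,3]
    else: Rm,o=R.from_euler("xyz",c["attitude"]).as_matrix(),np.array(c["origin"])
    return dict(im=c["pixels"],K=K,D=np.array(c["distortion"]),R=Rm,o=o)
def world(c,rc,z):
    p=cv2.undistortPoints(np.array([[rc[1],rc[0]]],float).reshape(1,1,2),c["K"],c["D"])[0,0]
    d=c["R"]@np.array([p[0],-p[1],-1]); return c["o"]+d*(z-c["o"][2])/d[2]
def pix(c,P):
    q=(np.atleast_2d(P)-c["o"])@c["R"]*[1,-1,-1]
    return cv2.projectPoints(q,np.zeros(3),np.zeros(3),c["K"],c["D"])[0][:,0,::-1]
E
python3 - <<'E'
from h import *
c=cam("top")
cv2.imwrite("pics/crop1.png",cv2.resize(c["im"][140:240,165:315,::-1],None,fx=5,fy=5,interpolation=cv2.INTER_CUBIC))
np.save("top.npy",c["im"])
for t in ["slice_stop","low_slider","guide","board"]:
    for d in cams.cut_out(t,"top"):
        m=d["mask"];r=cv2.minAreaRect(np.argwhere(m)[:,::-1].astype(np.float32))
        print(t,round(d["conf"],2),np.round(d["location"]),m.sum(),np.round(cv2.boxPoints(r)[:,::-1],1).tolist())
E
```

```text
slice_stop 0.88 [232. 182.] 371 [[230.1999969482422, 164.1999969482422], [215.60000610351562, 186.10000610351562], [232.1999969482422, 197.1999969482422], [246.8000030517578, 175.1999969482422]]
slice_stop 0.75 [163. 250.] 249 [[162.5, 238.5], [150.5, 250.5], [165.5, 265.5], [177.5, 253.5]]
slice_stop 0.69 [226. 309.] 327 [[230.3000030517578, 293.29998779296875], [213.10000610351562, 303.1000061035156], [223.3000030517578, 321.0], [240.5, 311.1000061035156]]
slice_stop 0.58 [230. 258.] 343 [[228.5, 241.5], [214.5, 255.5], [230.5, 271.5], [244.5, 257.5]]
low_slider 0.71 [165. 195.] 129 [[158.0, 188.0], [158.0, 204.0], [167.0, 204.0], [167.0, 188.0]]
guide 0.72 [179. 234.] 5830 [[199.3000030517578, 172.6999969482422], [148.0, 174.60000610351562], [152.60000610351562, 299.5], [203.89999389648438, 297.6000061035156]]
board 0.66 [165. 401.] 12833 [[229.6999969482422, 348.70001220703125], [87.0999984741211, 352.6000061035156], [89.69999694824219, 450.8999938964844], [232.39999389648438, 447.1000061035156]]
board 0.5 [179. 236.] 5666 [[198.1999969482422, 173.6999969482422], [148.10000610351562, 175.6999969482422], [153.0, 299.5], [203.1999969482422, 297.5]]
```

View pics/crop1.png

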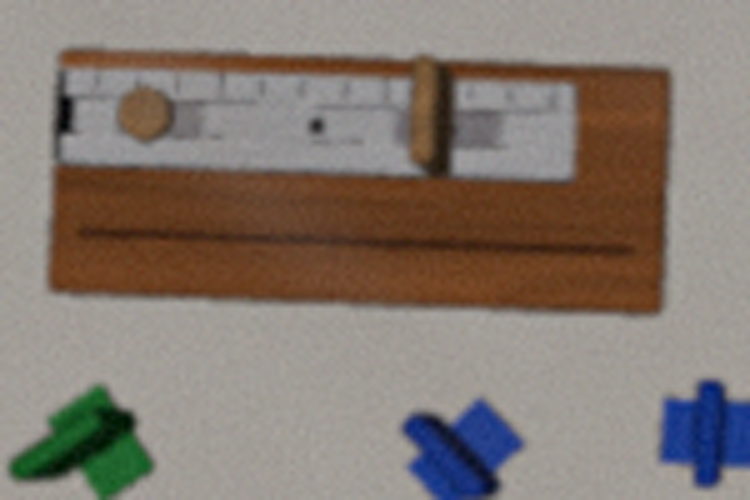

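```bash
cat >m.py <<'E'
from h import *
from scipy.optimize import least_squares
c=cam("top")
f=lambda x,y:((y+.5)/5-.5+140,(x+.5)/5-.5+165)
obs=[(f(61,50),(.035,.15,.018)),(f(669,69),(.035,-.15,.018)),(f(662,312),(-.085,-.15,.018)),(f(50,290),(-.085,.15,.018)),
(f(577,82),(.023,-.105,.035)),(f(573,181),(-.023,-.105,.035)),(f(59,68),(.023,.145,.035)),(f(57,163),(-.023,.145,.035))]
W=np.array([world(c,o[0],o[1][2])[:2] for o in obs]);L=np.array([o[1][:2] for o in obs])
rot=lambda a:np.array([[np.cos(a),-np.sin(a)],[np.sin(a),np.cos(a)]])
r=least_squares(lambda p:(L@rot(p[2]).T+p[:2]-W).ravel(),[.45,.15,0])
print("guide",np.round(r.x,4),"deg",np.degrees(r.x[2]));print(np.round(r.fun.reshape(-1,2)*1000,1).tolist())
g=lambda rc,z:(world(c,rc,z)[:2]-r.x[:2])@rot(r.x[2])
for n,p,z in [("stop",f(427,112),.106),("knob",f(145,113),.055)]: print(n,world(c,p,z),g(p,z))
oe=np.array([0,-.105]);print("open end",rot(r.x[2])@oe+r.x[:2])
B=[(229.7,348.7),(87.1,352.6),(89.7,450.9),(232.4,447.1)]
b=np.array([world(c,p,.022) for p in B]);print("board",b.round(4).tolist(),b.mean(0))
s=env.observe();print(s["clock"])
E
python3 m.py
```

```text
guide [ 0.5196  0.1948 -0.0285] deg -1.6323073955570924
[[1.2, 0.7], [1.3, -2.4], [-1.2, -1.4], [-1.7, 1.4], [-0.6, -0.1], [0.7, -0.2], [0.2, 0.2], [0.1, 1.7]]
stop [0.51689426 0.15057206 0.106     ] [-0.00140542 -0.04428465]
knob [0.52234051 0.29138083 0.055     ] [2.76445968e-05 9.66221178e-02]
open end [0.51656962 0.08984132]
board [[0.366, -0.0752, 0.022], [0.7112, -0.0842, 0.022], [0.7065, -0.3234, 0.022], [0.3607, -0.3101, 0.022]] [ 0.53610545 -0.19821744  0.022     ]
0.85
```

The crop shows the wooden stop in the track at about (162,250), with its foot seen through the slot. The guide is at (0.520, 0.195), yaw -1.6°, and the stop is at local y ≈ -0.044. I'll move round the wall corner first.

Emit:
apply_moves --targets '[0,0,0,-0.0175,-0.0273,0,1,0,0,0,-0.0175,-0.0273,0,1,0,0,0,-0.0175,-0.0273,0,1,0,0,0,-0.0175,-0.0273,0,1]' --force 25

```text
clock: 1.18
eef_pos: [0.2142, 0.4731, 0.2436]
orientation: [3.142, 0.0, 2.853]
force: [1.6, -0.2, 1.5]
gripper_width: 0.0919
grip_force: 0.0
```

Emit:
apply_moves --targets '[0,0,0,-0.0175,-0.0273,0,1,0,0,0,-0.0175,-0.0273,0,1,0,0,0,-0.0175,-0.0273,0,1,0,0,0,-0.0175,-0.0273,0,1,0,0,0,0,0,0,1]'

```text
clock: 1.6
eef_pos: [0.2518, 0.344, 0.2437]
orientation: [-3.139, 0.001, 2.847]
force: [-0.3, -1.0, -1.0]
gripper_width: 0.0918
grip_force: 0.0
```

Emit:
apply_moves --targets '[0,0,-5,0,0,0,1,0,0,-5,0,0,0,1,0,0,-5,0,0,0,1,0,0,0,-0.02,-0.014,0,1,0,0,0,-0.027,-0.0186,0,1]'

```text
clock: 2.02
eef_pos: [0.295, 0.3175, 0.244]
orientation: [3.14, -0.0, 3.12]
force: [1.1, -0.6, -0.6]
gripper_width: 0.092
grip_force: 0.0
```

Emit:
apply_moves --targets '[0,0,0,-0.027,-0.0186,0,1,0,0,0,-0.027,-0.0186,0,1,0,0,0,-0.027,-0.0186,0,1,0,0,0,-0.027,-0.0186,0,1,0,0,0,-0.027,-0.0186,0,1]'

```text
clock: 2.43
eef_pos: [0.4298, 0.2185, 0.244]
orientation: [3.141, 0.001, 3.115]
force: [0.6, 0.6, -0.2]
gripper_width: 0.0915
grip_force: 0.0
```

Emit:
apply_moves --targets '[0,0,0,-0.027,-0.0186,0,1,0,0,0,-0.027,-0.0186,0,1,0,0,0,-0.027,-0.0186,0,1,0,0,0,0,0,0,1,0,0,0,0,0,0,1]'

```text
clock: 2.85
eef_pos: [0.5092, 0.16, 0.2436]
orientation: [-3.141, 0.0, 3.111]
force: [-0.3, 0.7, 0.1]
gripper_width: 0.0916
grip_force: 0.0
```

```bash
python3 - <<'E'
from h import *
c=cam("wrist");cv2.imwrite("pics/w1.png",c["im"][:,:,::-1])
s=env.observe();print(s["clock"],s["eef_pos"],s["orientation"],s["joint_pos"])
for x,y,z in [(.517,.1506,.106),(.5166,.0898,.035)]: print(pix(c,[[x,y,z]]))
for d in cams.cut_out("slice_stop","wrist"):
    r=cv2.minAreaRect(np.argwhere(d["mask"])[:,::-1].astype(np.float32));print(d["conf"],d["location"],r)
E
```

```text
2.9 [0.50804766 0.16136096 0.24351019] [-3.14151796e+00 -4.69948078e-04  3.11329873e+00] [-0.64595557  0.28652184  0.30476021  1.8160356  -0.0978131   1.05409929
  1.23807252]
[[203.03241234 306.0385969 ]]
[[187.60367954 260.46750152]]
0.87 [51.2, 296.3] ((291.2500305175781, 48.25), (61.51828384399414, 42.42640686035156), 45.0)
0.85 [65.5, 188.9] ((195.03848266601562, 58.30769348144531), (62.88561248779297, 55.31949234008789), 82.87498474121094)
0.64 [191.9, 309.6] ((306.5856018066406, 194.0897979736328), (37.6614990234375, 51.686561584472656), 25.82098960876465)
```

View pics/w1.png

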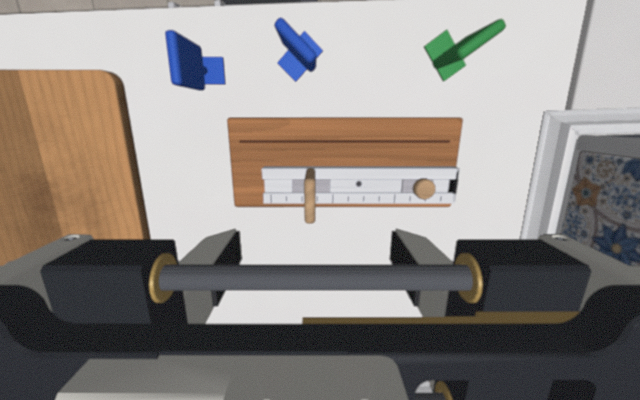

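The wrist view shows the stop's plate top at about (207,310), the open end at (187,262) and the knob at (188,425). That agrees with the top view to within a few mm. Now I'll go down and grip.

Emit:
apply_moves --targets '[0,0,0,-0.0092,-0.0076,0,1,0,0,0,0,0,0.025,1,0,0,0,0,0,0.03,1,0,0,0,0,0,0.03,1,0,0,0,0,0,0,1]'

```text
clock: 3.37
eef_pos: [0.5138, 0.1532, 0.1543]
orientation: [-3.139, -0.007, 3.116]
force: [-1.4, -0.5, -0.1]
gripper_width: 0.092
grip_force: 0.0
```

Emit:
apply_moves --targets '[0,0,0,0,0,0.025,1,0,0,0,0,0,0.025,1,0,0,0,0,0,0.02,1,0,0,0,0,0,0.01,1,0,0,0,0,0,0,1]'

```text
clock: 3.78
eef_pos: [0.5163, 0.1537, 0.078]
orientation: [-3.141, -0.002, 3.115]
force: [-0.7, -0.4, -0.2]
gripper_width: 0.0917
grip_force: 0.0
```

Emit:
apply_moves --targets '[0,0,0,0,0,0,0.2,0,0,0,0,0,0,0.1,0,0,0,0,0,0,0.05,0,0,0,0,0,0,0,0,0,0,0,0,0,0]' --force 20

```text
clock: 4.2
eef_pos: [0.5175, 0.1538, 0.0796]
orientation: [3.141, 0.001, 3.115]
force: [-0.6, -0.6, 0.6]
gripper_width: 0.0635
grip_force: 0.0
```

Emit:
apply_moves --targets '[0,0,0,0,0,0,0,0,0,0,0,0,0,0,0,0,0,0,0,0,0]'

```text
clock: 4.45
eef_pos: [0.517, 0.1536, 0.0788]
orientation: [3.141, 0.0, 3.115]
force: [0.6, -0.4, 0.8]
gripper_width: 0.0428
grip_force: 0.0
```

Emit:
apply_moves --targets '[0,0,0,0,0,0,0,0,0,0,0,0,0,0,0,0,0,0,0,0,0,0,0,0,0,0,0,0,0,0,0,0,0,0,0]'

```text
clock: 4.87
eef_pos: [0.517, 0.1535, 0.0787]
orientation: [-3.142, -0.0, 3.115]
force: [-0.7, -0.4, -1.9]
gripper_width: 0.0116
grip_force: 20.0
```

Emit:
apply_moves --targets '[0,0,0,0,0,0,0,0,0,0,0,0,0,0,0,0,0,0,0,0,0]'

```text
clock: 5.12
eef_pos: [0.5169, 0.1535, 0.0786]
orientation: [-3.142, -0.0, 3.114]
force: [1.0, -0.5, -1.4]
gripper_width: 0.0121
grip_force: 20.0
```

Emit:
apply_moves --targets '[0,0,0,0,0,-0.0015,0,0,0,0,0,-0.005,0,0,0,0,0,0,-0.01,0,0,0,0,0,0,-0.01,0,0,0,0,0,0,-0.01,0,0]'

```text
clock: 5.53
eef_pos: [0.5159, 0.117, 0.0802]
orientation: [-3.141, -0.0, 3.114]
force: [0.4, -0.1, -1.9]
gripper_width: 0.0119
grip_force: 20.0
```

Emit:
apply_moves --targets '[0,0,0,0,-0.01,0,0,0,0,0,0,-0.01,0,0,0,0,0,0,-0.01,0,0,0,0,0,0,-0.01,0,0,0,0,0,0,0,0,0]'

```text
clock: 5.95
eef_pos: [0.5149, 0.0756, 0.0803]
orientation: [-3.14, 0.0, 3.111]
force: [0.4, 0.0, -1.8]
gripper_width: 0.0116
grip_force: 20.0
```

```bash
python3 - <<'E'
from h import *
c=cam("top");cv2.imwrite("pics/crop2.png",cv2.resize(c["im"][130:240,165:315,::-1],None,fx=5,fy=5,interpolation=cv2.INTER_CUBIC))
s=env.observe();print(s["clock"],s["eef_pos"],s["force"],s["gripper_width"],s["grip_force"])
E
```

```text
6.0 [0.51495796 0.07711546 0.08027368] [ 0.27021784  0.6217777  -1.33719815] 0.012042559722238132 19.999188780784607
```

View pics/crop2.png

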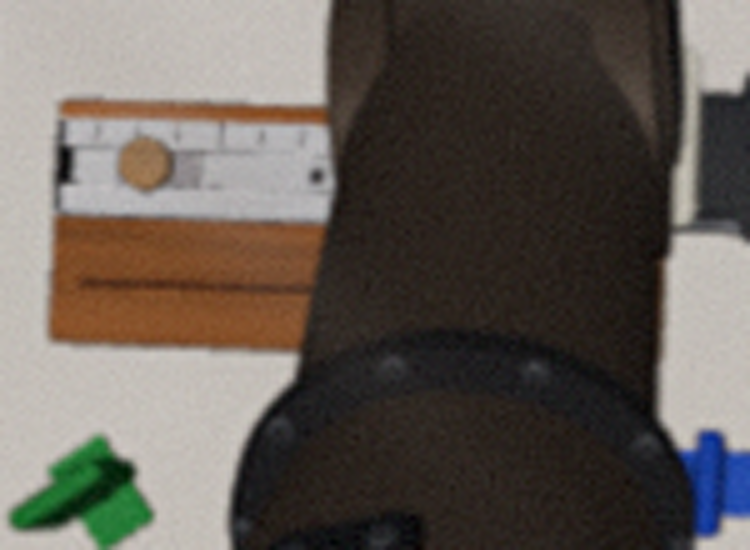

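The arm hides the stop, but the low slider's knob hasn't moved (crop (145,163), the same place as before). The slide is running freely, so I'll finish it and lift.

Emit:
apply_moves --targets '[0,0,0,0,-0.01,0,0,0,0,0,0,-0.01,0,0,0,0,0,0,-0.01,0,0,0,0,0,0,0,0,0,0,0,0,0,0,0,0]'

```text
clock: 6.42
eef_pos: [0.5141, 0.0477, 0.0803]
orientation: [-3.141, -0.0, 3.113]
force: [-0.2, -0.1, -1.3]
gripper_width: 0.0124
grip_force: 20.0
```

Emit:
apply_moves --targets '[0,0,0,0,0,-0.006,0,0,0,0,0,0,-0.006,0,0,0,0,0,0,0,0]'

```text
clock: 6.67
eef_pos: [0.515, 0.0493, 0.0936]
orientation: [3.141, 0.002, 3.115]
force: [0.6, 0.3, -1.3]
gripper_width: 0.0121
grip_force: 20.0
```

Emit:
apply_moves --targets '[0,0,0,0,0,-0.015,0,0,0,0,0,0,-0.02,0,0,0,0,0,0,-0.015,0,0,0,0,0.001,-0.012,0,0,0,0,0,0.002,-0.024,0,0]'

```text
clock: 7.08
eef_pos: [0.5112, 0.0153, 0.1429]
orientation: [3.14, 0.003, 3.12]
force: [0.3, -0.4, -1.7]
gripper_width: 0.012
grip_force: 20.0
```

Emit:
apply_moves --targets '[0,0,0,0.002,-0.024,0,0,0,0,0,0.002,-0.024,0,0,0,0,0,0.002,-0.024,0,0,0,0,0,0.002,-0.024,0,0,0,0,0,0.002,-0.024,0,0]'

```text
clock: 7.5
eef_pos: [0.4961, -0.1086, 0.1417]
orientation: [-3.141, -0.0, 3.115]
force: [0.3, -0.7, -1.6]
gripper_width: 0.012
grip_force: 20.0
```

Emit:
apply_moves --targets '[0,0,0,0.002,-0.024,0,0,0,0,0,0.002,-0.024,0,0,0,0,0,0.002,-0.015,0,0,0,0,0,0,0,0,0,0,0,0,0,0,0,0]'

```text
clock: 7.92
eef_pos: [0.4884, -0.171, 0.1417]
orientation: [-3.141, -0.001, 3.112]
force: [-0.7, 1.4, -1.2]
gripper_width: 0.012
grip_force: 20.0
```

```bash
python3 - <<'E'
from h import *
c=cam("side");cv2.imwrite("pics/s2.png",cv2.resize(c["im"][150:280,220:460,::-1],None,fx=3,fy=3,interpolation=cv2.INTER_CUBIC))
s=env.observe();print(s["clock"],s["eef_pos"],s["orientation"],s["force"],s["gripper_width"],s["grip_force"])
E
```

```text
7.9667 [ 0.48876338 -0.16981704  0.14169927] [ 3.14122477e+00 -6.01100472e-04  3.11390511e+00] [-0.03104273 -0.92360189 -1.39160357] 0.011791906724130524 19.999413192272186
```

View pics/s2.png

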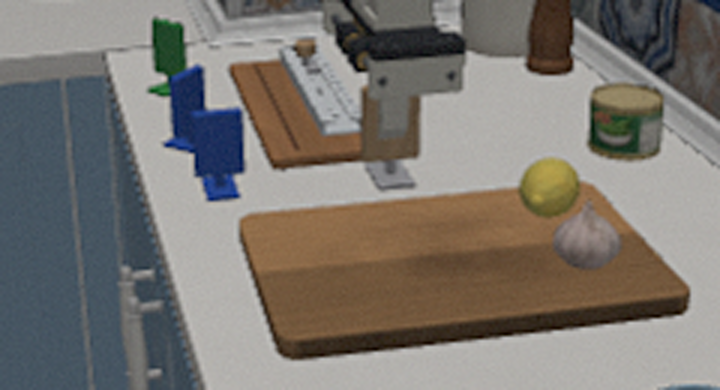

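The stop hangs upright in the gripper (crop (130,390)) and the track is empty apart from the knob. I'll lower it onto the board, creeping at the end.

Emit:
apply_moves --targets '[0,0,0,0,0,0.015,0,0,0,0,0,0,0.02,0,0,0,0,0,0,0.015,0,0,0,0,0,0,0.007,0,0,0,0,0,0,0,0]'

```text
clock: 8.38
eef_pos: [0.4883, -0.1685, 0.0837]
orientation: [3.141, -0.003, 3.116]
force: [0.6, -1.0, -0.8]
gripper_width: 0.0117
grip_force: 20.0
```

Emit:
apply_moves --targets '[0,0,0,0,0,0.001,0,0,0,0,0,0,0.001,0,0,0,0,0,0,0.001,0,0,0,0,0,0,0.001,0,0,0,0,0,0,0,0]'

```text
clock: 8.8
eef_pos: [0.4894, -0.1698, 0.0815]
orientation: [3.142, 0.001, 3.115]
force: [-0.1, -0.5, -1.3]
gripper_width: 0.0123
grip_force: 20.0
```

Emit:
apply_moves --targets '[0,0,0,0,0,0.0005,0,0,0,0,0,0,0.0005,0,0,0,0,0,0,0,0]'

```text
clock: 9.05
eef_pos: [0.4892, -0.1698, 0.0802]
orientation: [3.142, 0.0, 3.114]
force: [-1.1, -0.3, -1.5]
gripper_width: 0.0122
grip_force: 20.0
```

Emit:
apply_moves --targets '[0,0,0,0,0,0.0005,0,0,0,0,0,0,0.0005,0,0,0,0,0,0,0,0]'

```text
clock: 9.3
eef_pos: [0.4893, -0.1698, 0.0797]
orientation: [3.141, 0.0, 3.114]
force: [-2.1, -0.7, 5.8]
gripper_width: 0.012
grip_force: 20.0
```

There's contact with the board (+6 N), at the height I expected. Releasing now.

Emit:
apply_moves --targets '[0,0,0,0,0,0,0.2,0,0,0,0,0,0,0.3,0,0,0,0,0,0,0.5,0,0,0,0,0,0,0.7,0,0,0,0,0,0,0.7]'

```text
clock: 9.72
eef_pos: [0.4892, -0.1698, 0.0792]
orientation: [3.142, -0.0, 3.115]
force: [0.4, 0.5, -0.7]
gripper_width: 0.0406
grip_force: 0.0
```

Emit:
apply_moves --targets '[0,0,0,0,0,0,0.7,0,0,0,0,0,0,0.7,0,0,0,0,0,-0.01,0.7,0,0,0,0,0,-0.02,0.7,0,0,0,0,0,-0.025,0.7]'

```text
clock: 10.13
eef_pos: [0.4882, -0.1696, 0.1343]
orientation: [3.141, -0.003, 3.114]
force: [0.5, -0.7, 0.1]
gripper_width: 0.0642
grip_force: 0.0
```

Emit:
apply_moves --targets '[0,0,0,0,0,-0.03,0.7,0,0,0,0,0,-0.03,0.7,0,0,0,0,0,-0.03,0.7,0,0,0,0,0,0,0.7,0,0,0,0,0,0,0.7]'

```text
clock: 10.55
eef_pos: [0.4902, -0.1701, 0.2264]
orientation: [-3.141, 0.004, 3.115]
force: [0.0, 0.6, -0.6]
gripper_width: 0.0643
grip_force: 0.0
```

```bash
python3 - <<'E'
from h import *
c=cam("side");cv2.imwrite("pics/s3.png",cv2.resize(c["im"][150:280,220:460,::-1],None,fx=3,fy=3,interpolation=cv2.INTER_CUBIC))
s=env.observe();print(s["clock"],s["eef_pos"],s["force"],s["gripper_width"])
E
```

```text
10.6 [ 0.48932478 -0.16975111  0.224941  ] [-0.50467131  0.63488293 -0.61838916] 0.06442847026591578
```

View pics/s3.png

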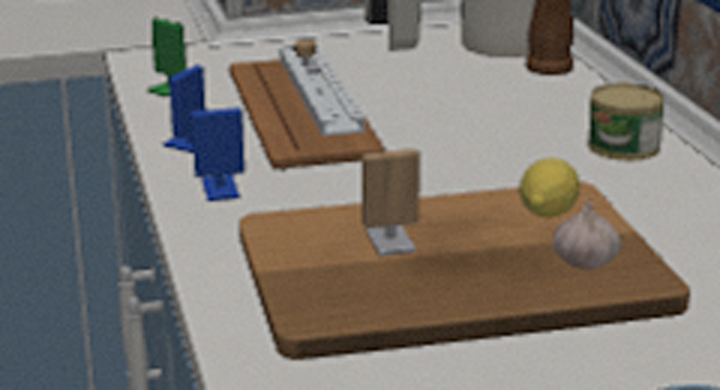

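The stop stands upright on the board (crop (200,390)), the knob is still in the track (crop (48,303)), and the gripper is clear.

```bash
python3 -c "
from workcell import env
print(env.hand_in())"
```

```text
the job is handed in; nothing more can be done
None
```

The slice stop was slid to the track's open end, lifted off, and now stands upright on the chopping board; the low slider looks unmoved in the camera views, and the job is handed in (about 10.6 s of the 42 s used; no verdict was returned).

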